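# Feed one culture dish on to the microscope window

### The arm

A 7-joint arm with a two-finger parallel gripper is mounted at the origin on the work surface. World frame = base frame: x ahead of the robot, y to its left, z up, the work surface at z = 0. Lengths are in m, angles in rad, forces in N, time in s.
With the tool pointing down it reaches from about 0.425 to 0.925 m from the base axis. Payload 6.8 kg.
Tool frame: the origin (TCP) lies midway between the tips of the shut fingers; the grasp point (between the pads) lies 19 mm behind it; z points along the fingers, x is the direction in which the jaws open and shut, and the axes are right-handed (so a half turn about z gives the same grasp; the last joint's range is limited). The gripper opens to 85 mm and grips with 20 to 120 N. Pads are 22 mm wide; open, the fingers measure 114 mm over their backs; the gripper's body (76 mm by 85 mm) begins 54 mm behind the grasp point. The pads swing forward as they close: fully open they stand 13 mm farther back than shut.
Start: joints at [-1.37, 0.477, 0.022, 1.555, -0.011, 1.109, -0.083], TCP at [0.205, 0.643, 0.231] pointing down, gripper open.
Joint ranges: [-2.96, 2.96], [-0.34, 2.1], [-1.41, 1.46], [0.24, 2.44], [-1.37, 4.51], [0.17, 1.92], [-2.96, 2.96]. Speed limits (rad/s): [2.39, 2.39, 3.14, 3.14, 3.14, 3.14, 3.14].

### API

Orientations are given as a unit quaternion [w, x, y, z].
In Python, from station import bot gives the robot as it stands.
- The arm moves only by the tool step_arm, never from a script. Its argument "increments" is a list of rows, each a list of 7 numbers: the shift along the tool's x, y, z in cm, then the turn, a rotation vector about the tool's x, y, z in degrees, then the closure, from 0 (fully open) to 1 (shut). A call has 1 to 20 rows; each row shifts and turns the commanded pose from where the row before left it, along the tool's axes as they then stand; what a row does not reach is not made up. A row lasts 1/10 s, in which the tool goes at most 50 mm and 8.59 degrees, less where a joint would pass 70% of its speed; a pose out of reach is approached as far as the arm can. A call is refused whole if a number of a shift passes 5 or a number of a turn 8.59, either way. A call with a gripper value outside its range is refused whole. The fingers move at their own pace and stop on an object; "squeeze" is the grip in N (left out, the last holds). Time passes only in rows, so rows that do not move let the fingers close. It gives the time, the measured TCP pose, the force and the opening at its end, in the units of the state.
- bot.get_obs(): the state, without advancing time (a new reading comes with each control period).
- bot.read_camera(name): name is "side" or "top"; returns a dict with "pixels" (480x640x3 uint8, red, green, blue), "vertical_fov" (degrees; the focal length in pixels is half the picture's height over the tangent of half this angle, whatever the lens; pixels are square), "cx", "cy" (the principal point, pixels), "k1" (the pictures are not rectified: a ray, as slopes to the right and down, at radius r is drawn at 1 + k1 r^2 times it, then the intrinsics apply), "camera_from_world" (4x4, takes a point from world to camera coordinates). Camera axes: x right, y down, z forward; pixel columns grow to the right and rows downward; lengths in m; the calibration is good to about 2 mm. A picture is of the moment at which its call begins. There is no depth.
- bot.hand_in(): hands the job in, once; it reports no verdict.
Trained networks look in a picture, given as the dict that the camera call returned (one of the last four; its "shot" number tells which), for a name from the list of things; names that differ only in an ending like _2 or _b are one class to them, and where a whole thing is asked for, a point or a joint stands for the part that bears it (a point fixed in the world has none). Each returns a list of dicts, best first, with "score" (0 to 1); they miss things now and then, are a little off and sometimes report something else, mostly with a low value. They report only what shows in the picture. A call takes as long as a camera call. They do not tell look-alikes from the thing itself.
- bot.find_in(picture, query): "point" ([column, row] in pixels, amid what is visible of it).
- bot.cut_out(picture, query): "pixels" (480x640 bool, what is visible of it) and "point" ([column, row] in pixels, amid what is visible of it).
- bot.pinpoint(picture, query): "point" ([column, row] in pixels: a listed point, or the origin of a listed thing).
The state is a dict: "t": time; "q": joint angles; "joint_vel": joint speeds; "joint_torque": joint torques, N m; "eef_pos": TCP position; "tool_rot": TCP orientation; "contact_force": force on the tool from outside, world axes, zero at the start; "torque": the same for the moment, N m; "gripper_width": opening from 0.0 (shut) to 1.0 (fully open).
Only numpy, scipy, OpenCV 4.12 (cv2) and the standard library are available. Lean on these libraries where they do the work, as an engineer would, in place of code of your own. Each camera call takes 0.05 s, during which the arm holds its last target.

### The job

Push the dish feeder's plunger all the way in, once only, to feed out a single culture dish, and let the plunger spring back. Then nudge that dish gently aside across the stage with the fingertips, without pinching or lifting it, until the whole dish lies on the round glass window. Leave the other dishes in the feeder and everything else where it stands.

Things in the scene. Friction and masses are not known exactly. Their poses are not given: they have to be found in the camera images.
- stage: Microscope stand, fixed: a smooth white stage plate, 250 mm (its x) by 400 mm (its y), 14 mm thick; origin at the centre of its underside on the bench, z up. Two thin spring clips (under 9 mm high) lie near its far (+x) edge; a column 250 mm high stands at x = -60, y = 175 mm of its frame, the microscope head swung out beyond the +y end.
- window (a point): Centre of the round glass window, 80 mm in diameter, let in flush with the top of the stage plate (at x = 50, y = 0 of the stage's frame); this point lies on the top surface, and its axes are the stage's.
- feeder: Dish feeder, fixed on the stage at a varying place and angle: a bottomless magazine, 58 mm wide (x), 47 mm long (y), 46 mm high, holding four stacked dishes. Origin: its centre, on the stage's top; z up. It feeds to its +y through a 15 mm high opening at the foot of the front wall (outer face 23 mm from the origin). On the -y side a blade runs in a guide 18 mm high, out to 67 mm.
- plunger (a joint): Plunger travel in m: 0 sprung out (rest), 0.072 fully in, at its stop. It slides along the feeder's +y against a spring that returns it by itself: 2 N at rest to 8 N fully in, plus damping 20 N per m/s. One full press slides the lowest dish out to the outlet point, where it stays; when the plunger is back, the next dish drops. Each further press would feed another.
- thumb_plate (a point): Centre of the rear (-y) face of the plunger's black upright thumb plate; moves with the plunger. The plate is 32 mm wide, 40 mm high (1.5 to 41.5 mm above the stage), 8 mm thick; press this face along the feeder's +y. At rest the point lies 150 mm behind (-y of) the feeder's origin, 21.5 mm above the stage; fully in, 78 mm behind. Its axes are the feeder's.
- outlet (a point): Point on the stage's top surface, 68.7 mm along the feeder's +y from its origin, where the centre of the dish lies after a full press.
- dish_1: The lowest dish in the feeder at the start, the one that the first press feeds out: covered culture dish, white-rimmed, 38 mm across, 12 mm high, about 14 g; origin at the centre of its underside, z up. It slides easily on the stage.
- dish_2: The second dish in the feeder: covered culture dish, white-rimmed, 38 mm across, 12 mm high, about 14 g; origin at the centre of its underside, z up.
- dish_3: The third dish in the feeder: covered culture dish, white-rimmed, 38 mm across, 12 mm high, about 14 g; origin at the centre of its underside, z up.
- dish_4: The top dish in the feeder, its top 48 mm above the stage: covered culture dish, white-rimmed, 38 mm across, 12 mm high, about 14 g; origin at the centre of its underside, z up.
- vial: Bystander: a small capped glass vial, 24 mm across and 42 mm high, standing on the stage; origin at the centre of its underside.
- tweezers: Bystander: steel tweezers, 120 mm long along x, 6 mm high, lying on the stage; origin near the middle.
- dropper_bottle: Bystander: a small amber dropper bottle, 28 mm across and 53 mm high, standing on the stage; origin at the centre of its underside.
- large_dish: Bystander: a covered culture dish, 60 mm across and 15 mm high, on the bench; origin at the centre of its underside.
- jar: Bystander: a lidded glass jar, 52 mm across and 75 mm high, on the bench; origin at the centre of its underside.
- slide_box: Bystander: a closed grey slide box, 34 by 84 by 30 mm, on the bench; origin at the centre of its underside.
- tally_counter: Bystander: a steel hand tally counter, 42 mm across and 34 mm high, on the bench; origin at the centre of its underside.
Mind the look-alikes: they are no part of the job. What is shaped like the dish_4 but black or brown is not meant.

How it is judged:
On the way, in this order (a step that is already met when the one before it is completed fails the run):
1. the plunger has been pushed fully in (value of joint plunger above 0.067 m), for 0.05 s.
2. the plunger has sprung back and the first dish lies outside the feeder (value of joint plunger below 0.004 m and y of dish_1 in the frame of feeder above 0.058 m), for 0.1 s.
3. the whole dish lies on the glass window (horizontal distance between dish_1 and window below 0.021 m), for 0.2 s.
At the end, for the whole second after the job is handed in: The fed dish lies flat and at rest wholly on the glass window (its centre within 21 mm of the window's); the plunger is back out (within 4 mm); the other three dishes stand in the magazine (within 4 mm of its axis), dropped down one place on to the stage (horizontal distance between dish_1 and window below 0.021 m and z of dish_1 in the frame of feeder between -0.003 and 0.003 m and angle between dish_1's own z axis and vertical below 0.08 rad and linear speed of dish_1 below 0.01 m/s and value of joint plunger below 0.004 m and x of dish_2 in the frame of feeder between -0.004 and 0.004 m and y of dish_2 in the frame of feeder between -0.004 and 0.004 m and x of dish_3 in the frame of feeder between -0.004 and 0.004 m and y of dish_3 in the frame of feeder between -0.004 and 0.004 m and x of dish_4 in the frame of feeder between -0.004 and 0.004 m and y of dish_4 in the frame of feeder between -0.004 and 0.004 m and z of dish_2 in the frame of feeder between -0.003 and 0.003 m and z of dish_3 in the frame of feeder between 0.009 and 0.015 m and z of dish_4 in the frame of feeder between 0.021 and 0.027 m); the robot touches nothing.
It fails at once if the fed dish is lifted more than 5 mm off the stage or tipped (z of dish_1 in the frame of feeder above 0.005 m or angle between dish_1's own z axis and vertical above 0.25 rad).
It fails at once if the fed dish is pinched or pressed hard with the fingers (over 12 N) (contact force between the fingers and dish_1 above 12 N).
It fails at once if the plunger is pressed again: a second dish begins to come out (y of dish_2 in the frame of feeder above 0.008 m).
It fails at once if a dish is taken from the top or the side of the feeder (z of dish_2 in the frame of feeder above 0.018 m or z of dish_3 in the frame of feeder above 0.03 m or z of dish_4 in the frame of feeder above 0.042 m).
It fails at once if a bystander is moved more than 15 mm or tipped over (distance of any of vial, tweezers, dropper_bottle, large_dish, jar, slide_box, tally_counter from where it was at the start of the episode above 0.015 m or angle between any of vial, tweezers, dropper_bottle, large_dish, jar, slide_box, tally_counter's own z axis and vertical above 0.4 rad).
It also fails if it takes over 48 s, if anything falls off the work surface, if the arm or the gripper's body presses on something with over 40 N, if the wrist force passes 120 N, or if a joint passes its speed limit or range.

## Working session

There is one attempt and no reset: what is moved stays moved. The work goes in short steps, Python scripts to look and compute and a tool call to move; the robot and the scene stay as the last step left them, time stands still between calls to the robot, and variables do not carry over. Pictures are saved under pics/ and viewed, and the job is handed in when it is done.

Besides the shell and the picture viewer there is one more tool, called after "Emit:" by a JSON object that holds its "method" and its "body". step_arm: Moves the arm, as the interface text tells. Its arguments: {"type":"object","properties":{"increments":{"type":"array"},"squeeze":{"type":"number"}},"required":["increments"]}

```bash
ls; mkdir -p pics
cat > h.py <<'E'
import numpy as np,cv2
from station import bot
def K(p):
    f=240/np.tan(np.radians(p["vertical_fov"])/2); return f
def proj(p,X):
    X=np.atleast_2d(X); T=np.array(p["camera_from_world"]); c=X@T[:3,:3].T+T[:3,3]
    s=c[:,:2]/c[:,2:]; r2=(s**2).sum(1,keepdims=True); return s*(1+p["k1"]*r2)*K(p)+[p["cx"],p["cy"]]
def onz(p,uv,z):
    d=(np.array(uv,float)-[p["cx"],p["cy"]])/K(p); s=d.copy()
    for _ in range(30): s=d/(1+p["k1"]*(s**2).sum())
    T=np.array(p["camera_from_world"]); R=T[:3,:3]; o=-R.T@T[:3,3]; v=R.T@np.r_[s,1]
    return o+v*(z-o[2])/v[2]
def save(p,n): cv2.imwrite("pics/"+n,p["pixels"][...,::-1])
E
python3 - <<'E'
from h import *
print(bot.get_obs())
for n in("side","top"):
    p=bot.read_camera(n); save(p,n+"0.png"); print(n,p["vertical_fov"],p["k1"],np.round(p["camera_from_world"],3).tolist())
    for q in("stage","window","feeder","thumb_plate","outlet","dish_1","vial","tweezers","dropper_bottle"):
        z={"thumb_plate":.0355,"stage":0}.get(q,.014)
        for d in bot.pinpoint(p,q)[:5]: print(q,round(d["score"],2),np.round(d["point"]),np.round(onz(p,d["point"],z),4))
E
```

```text
pics
{'t': 0.0, 'q': array([-1.37009486,  0.47781331,  0.02234715,  1.55641479, -0.01148563,
        1.10927349, -0.08307613]), 'joint_vel': array([ 0.00060605, -0.00197512, -0.00013566, -0.00054843, -0.0005433 ,
       -0.00086546,  0.00154544]), 'joint_torque': array([ 5.99228915e-04, -5.96460056e+01,  1.60813842e+00, -2.81198716e+01,
        1.25054520e-02,  9.18241072e-03, -7.56527982e-06]), 'eef_pos': array([0.2049926 , 0.6425269 , 0.23033247]), 'tool_rot': array([ 5.83323584e-04,  8.07425687e-01,  5.89968616e-01, -6.72581685e-04]), 'contact_force': array([-0.57834705,  0.31477283,  0.21433319]), 'torque': array([-0.00732004, -0.0198325 ,  0.0016695 ]), 'gripper_width': 1.001997863696532}
side 45.13454042443519 -0.16309350033462927 [[-1.0, -0.014, -0.013, 0.557], [0.001, 0.659, -0.752, 0.046], [0.019, -0.752, -0.659, 1.261], [0.0, 0.0, 0.0, 1.0]]
stage 0.87 [297. 266.] [0.6031 0.0038 0.    ]
window 0.98 [275. 265.] [0.6494 0.0132 0.014 ]
window 0.22 [214. 302.] [0.7669 0.1237 0.014 ]
feeder 0.86 [323. 234.] [ 0.5467 -0.0881  0.014 ]
thumb_plate 0.85 [302. 191.] [ 0.5986 -0.227  
[... 469 characters left out ...]
, 0.003, 0.022], [-0.987, -0.003, -0.163, 0.569], [0.163, -0.002, -0.987, 0.777], [0.0, 0.0, 0.0, 1.0]]
stage 0.86 [325. 226.] [0.6021 0.0071 0.    ]
window 0.72 [321. 201.] [0.6455 0.0137 0.014 ]
feeder 0.97 [373. 254.] [ 0.5471 -0.0794  0.014 ]
thumb_plate 0.71 [459. 230.] [ 0.5871 -0.2289  0.0355]
dish_1 0.87 [418. 350.] [ 0.3798 -0.1543  0.014 ]
dish_1 0.84 [360. 346.] [ 0.3871 -0.0546  0.014 ]
dish_1 0.77 [479. 285.] [ 0.4928 -0.2664  0.014 ]
dish_1 0.67 [324. 225.] [0.6    0.0076 0.014 ]
dish_1 0.61 [299. 372.] [0.3428 0.0509 0.014 ]
vial 0.79 [407. 159.] [ 0.7249 -0.1452  0.014 ]
tweezers 0.71 [393. 185.] [ 0.6747 -0.118   0.014 ]
dropper_bottle 0.66 [249. 210.] [0.6269 0.1445 0.014 ]
```

View pics/top0.png

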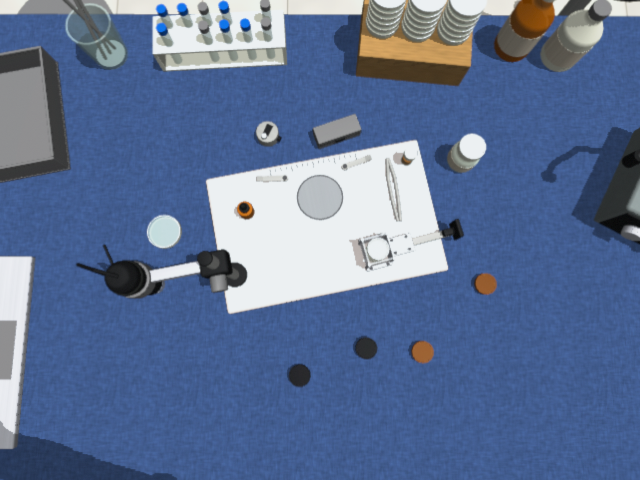

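View pics/side0.png

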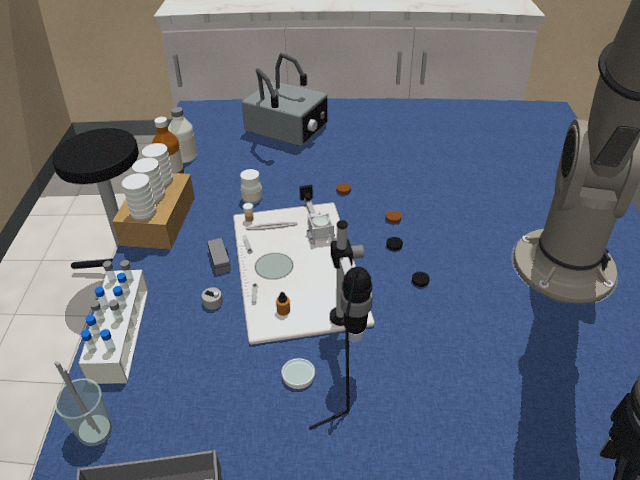

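The top view shows the stage with corners near (207,180), (418,141), (447,269) and (228,313). The window is at (320,197), the feeder at (378,249) and its black thumb plate at (455,230). The look-alike discs are black at (366,348) and (299,375) and brown at (423,352) and (486,284). They lie on the bench and aren't wanted; the white-rimmed stack in the magazine at (378,249) is. Next I'll refine the measurements on crops.

Run:
```python
from h import *
p=bot.read_camera("top"); s=bot.read_camera("side")
a=p["pixels"][130:320,200:480,::-1]; cv2.imwrite("pics/c1.png",cv2.resize(a,None,fx=2.8,fy=2.8,interpolation=3))
b=p["pixels"][200:290,340:480,::-1]; cv2.imwrite("pics/c2.png",cv2.resize(b,None,fx=5.5,fy=5.5,interpolation=3))
c=s["pixels"][175:265,270:390,::-1]; cv2.imwrite("pics/c3.png",cv2.resize(c,None,fx=6,fy=6,interpolation=3))
for n,pp in(("top",p),("side",s)):
  for q in ("feeder","thumb_plate","window","stage"):
    d=bot.cut_out(pp,q)
    for e in d[:1]:
        print(n,q,e["score"],e["pixels"].sum(),np.round(e["point"],1))
        ys,xs=np.nonzero(e["pixels"]); print(xs.min(),xs.max(),ys.min(),ys.max(), cv2.minAreaRect(np.c_[xs,ys].astype(np.float32)))
        if q=="window":
            el=cv2.fitEllipse(max(cv2.findContours(e["pixels"].astype(np.uint8),0,1)[0],key=len)); print(el,onz(pp,el[0],.014))
```

```text
top feeder 0.87 1333 [399.8 245.8]
359 462 220 270 ((411.43695068359375, 241.91766357421875), (32.817813873291016, 102.11270141601562), 74.35775756835938)
top thumb_plate 0.74 497 [449.3 231.8]
413 463 219 244 ((439.0489196777344, 237.2582244873047), (19.731674194335938, 50.988861083984375), 64.02560424804688)
top window 0.86 30500 [303.9 233.8]
76 447 141 313 ((256.4464416503906, 239.01040649414062), (136.85357666015625, 364.1793212890625), 78.9964599609375)
((292.52764892578125, 231.12088012695312), (142.426025390625, 348.2855529785156), 78.18586730957031) [0.58915928 0.06509881 0.014     ]
top stage 0.7 30474 [306.7 232.6]
77 446 141 313 ((256.88934326171875, 238.82603454589844), (136.65016174316406, 363.25177001953125), 79.3354263305664)
side thumb_plate 0.59 276 [307.5 197. ]
299 314 185 213 ((306.0836181640625, 199.52996826171875), (28.634567260742188, 13.225118637084961), 83.1572265625)
side window 0.94 14844 [301.7 279.8]
233 374 203 427 ((310.06158447265625, 315.9923400878906), (220.53375244140625, 129.36822509765625), 82.87498474121094)
((303.7446594238281, 299.5549621582031), (124.87506866455078, 218.48117065429688), 167.7268829345703) [0.58374662 0.11682101 0.014     ]
side stage 0.94 14597 [301.8 282.3]
234 374 203 427 ((309.5304870605469, 316.2743835449219), (220.86305236816406, 129.7570343017578), 83.6598129272461)
```

View pics/c2.png

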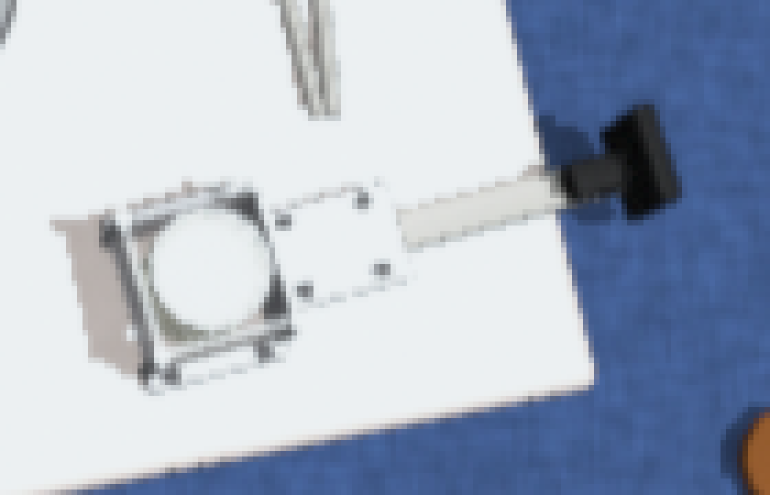

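View pics/c3.png

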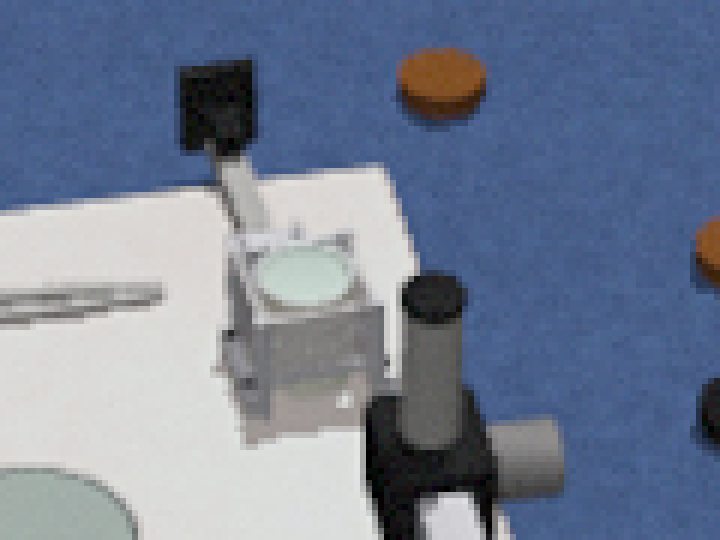

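View pics/c1.png

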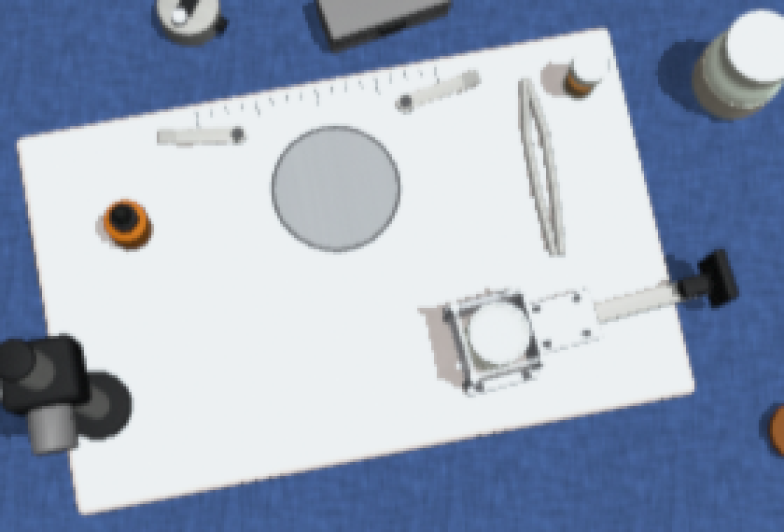

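Run:
```python
from h import *
p=bot.read_camera("top"); s=bot.read_camera("side")
C1=lambda X,Y:(200+(X+.5)/2.8-.5,130+(Y+.5)/2.8-.5); C2=lambda X,Y:(340+(X+.5)/5.5-.5,200+(Y+.5)/5.5-.5); C3=lambda X,Y:(270+(X+.5)/6-.5,175+(Y+.5)/6-.5)
w=onz(p,C1(336,189),.014); print("win",w)
cs=[onz(p,C1(*c),.014) for c in((20,138),(606,30),(693,392),(82,513))]
for c in cs: print("corner",c)
cs=np.array(cs); print("center",cs.mean(0)); 
for i in range(4): d=cs[(i+1)%4]-cs[i]; print(np.linalg.norm(d),np.degrees(np.arctan2(d[1],d[0])))
f=onz(p,C2(211,271),.062); print("dish4 top",f)
f2=onz(s,C3(304,275),.062); print("side dish4",f2)
a=onz(p,C2(650,105),.0555);b=onz(p,C2(680,192),.0555); print("plate",a,b,(a+b)/2,np.linalg.norm(a-b))
m=(a+b)/2; d=f-m; print("axis",np.degrees(np.arctan2(d[1],d[0])),np.linalg.norm(d[:2]))
# side: plate top edge
a=onz(s,C3(178,66),.0555);b=onz(s,C3(254,60),.0555);print("side plate",a,b,(a+b)/2)
for n,pp in(("top",p),("side",s)):
  for q in("thumb_plate","feeder","window"):
    e=bot.pinpoint(pp,q); print(n,q,[(round(x["score"],2),onz(pp,x["point"],.0355 if q[0]=="t" else .014).round(4)) for x in e[:2]])
```

```text
win [0.65210634 0.01629185 0.014     ]
corner [0.68588066 0.22309658 0.014     ]
corner [ 0.76128359 -0.16300259  0.014     ]
corner [ 0.52021289 -0.21048508  0.014     ]
corner [0.44347287 0.17485666 0.014     ]
center [0.60271251 0.00611639 0.014     ]
0.39339314881558995 -78.9495524011113
0.24570239784187758 -168.85736808898514
0.3929087512053031 101.26298398467074
0.24716113087577868 11.255005759656049
dish4 top [ 0.55035157 -0.0815847   0.062     ]
side dish4 [ 0.55175485 -0.08024714  0.062     ]
plate [ 0.60409641 -0.22092207  0.0555    ] [ 0.57648353 -0.22898814  0.0555    ] [ 0.59028997 -0.22495511  0.0555    ] 0.028766876189840203
axis 105.56613289462221 0.1488292654002697
side plate [ 0.60455318 -0.22359746  0.0555    ] [ 0.57376492 -0.22762695  0.0555    ] [ 0.58915905 -0.2256122   0.0555    ]
top thumb_plate [(0.75, array([ 0.5953, -0.2297,  0.0355])), (0.49, array([ 0.7683, -0.0165,  0.0355]))]
top feeder [(0.75, array([ 0.5543, -0.0877,  0.014 ])), (0.66, array([ 0.5489, -0.078 ,  0.014 ]))]
top window [(0.78, array([0.6472, 0.0223, 0.014 ]))]
side thumb_plate [(0.62, array([ 0.594 , -0.2228,  0.0355]))]
side feeder [(0.76, array([ 0.5479, -0.0928,  0.014 ])), (0.41, array([ 0.5921, -0.2548,  0.014 ]))]
side window [(0.79, array([0.6509, 0.0148, 0.014 ]))]
```

```bash
cat >> h.py <<'E'
from scipy.spatial.transform import Rotation as R
F=np.array([.551,-.081]); A=np.radians(105.5); U=np.array([np.cos(A),np.sin(A)]); Ex=np.array([np.sin(A),-np.cos(A)]); W=np.array([.652,.016])
def pose(): 
    o=bot.get_obs(); q=o["tool_rot"]; return np.array(o["eef_pos"]),R.from_quat([q[1],q[2],q[3],q[0]]),o
def go(target):
    x,r,o=pose(); d=r.inv().apply(np.array(target)-x)*100
    want=R.from_matrix(np.c_[np.r_[U,0],np.r_[Ex,0],[0,0,-1]])
    print("pos",x.round(4),"shift cm",d.round(2),"turn deg",np.degrees((r.inv()*want).as_rotvec()).round(2),"F",o["contact_force"].round(2),"t",o["t"],"w",round(o["gripper_width"],3))
    fd=x[:2]-F; print("tcp in feeder x,y mm",(fd@Ex*1e3).round(1),(fd@U*1e3).round(1))
E
python3 - <<'E'
from h import *
p=bot.read_camera("top"); s=bot.read_camera("side")
for a,b in(((125,265),(357,283)),((214,258),(342,228))):
  best=min(((np.linalg.norm(onz(p,a,z)-onz(s,b,z)),z) for z in np.arange(0,.5,.01))); print(best,onz(p,a,best[1]))
B=F-.15*U; print("B",B,"pre",F-.20*U,"outlet",F+.0687*U)
go([*(F-.20*U),.40]); go([.45,.38,.45])
E
```

```text
(np.float64(0.017259060562213074), np.float64(0.23)) [0.5036174 0.2763683 0.23     ]
(np.float64(0.004895307850354053), np.float64(0.24)) [0.51201372 0.15673228 0.24      ]
B [ 0.59108576 -0.22554457] pre [ 0.60444768 -0.27372609] outlet [ 0.53264072 -0.01479859]
pos [0.2051 0.6431 0.2313] shift cm [-75.21  65.91 -16.87] turn deg [ -0.    0.  -33.2] F [-0.83  0.42 -0.2 ] t 2.0 w 1.001
tcp in feeder x,y mm -139.8 790.2
pos [0.2051 0.6431 0.2313] shift cm [-17.62  31.32 -21.87] turn deg [ -0.    0.  -33.2] F [-0.83  0.42 -0.2 ] t 2.0 w 1.001
tcp in feeder x,y mm -139.8 790.2
```

Emit:
{"method": "step_arm", "body": {"increments": [[0,0,-3,0,0,-8.3,1],[0,0,-4.5,0,0,-8.3,1],[0,0,-4.5,0,0,-8.3,1],[0,0,-4.5,0,0,-8.3,1],[-2,2,0,0,0,0,1],[-4,4,0,0,0,0,1],[-4,4,0,0,0,0,1],[-4,4,0,0,0,0,1],[-4,2,0,0,0,0,1],[-4,2,0,0,0,0,1],[-4,0,0,0,0,0,1],[-4,0,0,0,0,0,1]], "squeeze": 20}}

```text
t: 3.2
eef_pos: [0.4426, 0.4099, 0.396]
tool_rot: [0.0, 0.606, 0.796, -0.0]
contact_force: [1.1, -0.2, 0.3]
gripper_width: 0.003
```

Run:
```python
from h import *
go([*(F-.20*U),.35]); print(bot.get_obs()["q"].round(2))
```

```text
pos [0.4426 0.4099 0.396 ] shift cm [-70.2   -2.6    4.62] turn deg [-0.01  0.01 -0.06] F [ 1.11 -0.19  0.32] t 3.2 w 0.003
tcp in feeder x,y mm 26.8 502.0
[-0.88  0.25  0.03  1.51 -0.01  1.38  1.  ]
```

Emit:
{"method": "step_arm", "body": {"increments": [[-4,0,0,0,0,0,1],[-4.5,0,0,0,0,0,1],[-4.5,0,0,0,0,0,1],[-4.5,0,0,0,0,0,1],[-4.5,0,0,0,0,0,1],[-4.5,0,0,0,0,0,1],[-4.5,-0.5,0,0,0,0,1],[-4.5,-0.5,0,0,0,0,1],[-4.5,-0.5,0,0,0,0,1],[-4.5,-0.5,0,0,0,0,1],[-4.5,-0.5,0,0,0,0,1],[-4.5,-0.1,0,0,0,0,1],[-4.5,0,0,0,0,0,1],[-4,0,0,0,0,0,1],[-4,0,0,0,0,0,1],[-3,0,0,0,0,0,1],[-1.5,0,0,0,0,0,1],[0,0,0,0,0,0,1]]}}

```text
t: 5.0
eef_pos: [0.6047, -0.2764, 0.3958]
tool_rot: [-0.0, 0.606, 0.795, -0.001]
contact_force: [0.2, 0.1, -0.9]
gripper_width: 0.004
```

Run:
```python
from h import *
go([*(F-.195*U),.032]); print(bot.get_obs()["q"].round(2))
p=bot.read_camera("top"); save(p,"t2.png")
```

```text
pos [ 0.6047 -0.2764  0.3958] shift cm [ 0.78  0.09 36.38] turn deg [-0.06  0.03 -0.17] F [ 0.24  0.05 -0.85] t 5.0 w 0.004
tcp in feeder x,y mm -0.5 -202.6
[ 0.01  0.39  0.48  1.38 -0.18  1.42  2.32]
```

View pics/t2.png

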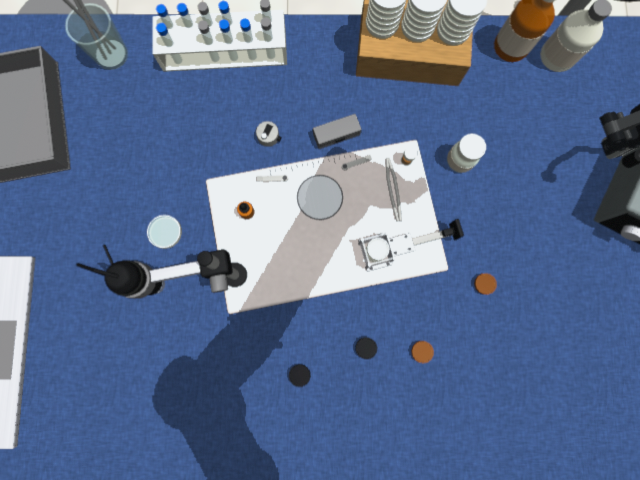

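The gripper is behind the plunger. The top view shows everything undisturbed, with the thumb plate at (455,230). I'll descend behind it now.

Emit:
{"method": "step_arm", "body": {"increments": [[0,0,3,0,0,0,1],[0,0,4,0,0,0,1],[0,0,4,0,0,0,1],[0,0,4,0,0,0,1],[0,0,4,0,0,0,1],[0,0,4,0,0,0,1],[0,0,4,0,0,0,1],[0,0,4,0,0,0,1],[0,0,3,0,0,0,1],[0,0,1.4,0,0,0,1],[0,0,1,0,0,0,1],[0,0,0,0,0,0,1]]}}

```text
t: 6.25
eef_pos: [0.6053, -0.2734, 0.0322]
tool_rot: [-0.0, 0.605, 0.796, 0.0]
contact_force: [-0.1, 0.8, 0.0]
gripper_width: -0.0
```

Run:
```python
from h import *
go([*(F-.164*U),.032])
p=bot.read_camera("top"); save(p,"t3.png");b=p["pixels"][180:300,330:510,::-1]; cv2.imwrite("pics/t3.png",cv2.resize(b,None,fx=4.2,fy=4.2,interpolation=3))
s=bot.read_camera("side"); b=s["pixels"][120:270,230:430,::-1]; cv2.imwrite("pics/s3.png",cv2.resize(b,None,fx=3.8,fy=3.8,interpolation=3))
```

```text
pos [ 0.6053 -0.2734  0.0322] shift cm [ 3.6  -0.08  0.02] turn deg [-0.   -0.04  0.07] F [-0.09  0.8   0.02] t 6.25 w -0.0
tcp in feeder x,y mm 0.9 -199.9
```

View pics/t3.png

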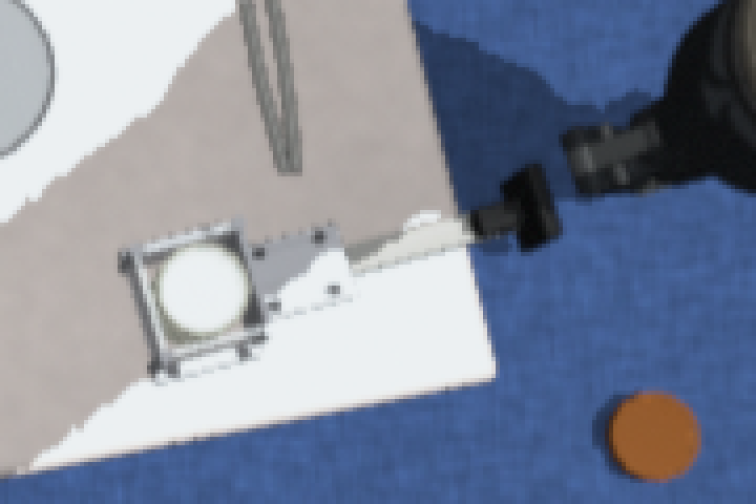

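View pics/s3.png

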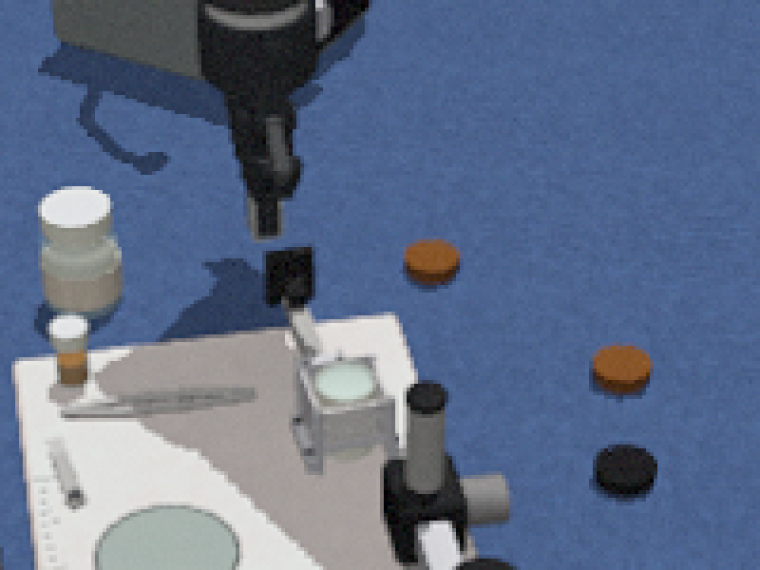

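Emit:
{"method": "step_arm", "body": {"increments": [[1.5,-0.1,0,0,0,0,1],[1.5,0,0,0,0,0,1],[0.5,0,0,0,0,0,1],[0.5,0,0,0,0,0,1],[0.5,0,0,0,0,0,1],[0.5,0,0,0,0,0,1],[0.5,0,0,0,0,0,1],[0.5,0,0,0,0,0,1],[0.5,0,0,0,0,0,1],[0,0,0,0,0,0,1]]}}

```text
t: 7.35
eef_pos: [0.5877, -0.2126, 0.0329]
tool_rot: [0.001, 0.605, 0.796, 0.0]
contact_force: [3.7, -3.3, 1.2]
gripper_width: 0.001
```

Run:
```python
from h import *
go([*(F-.092*U),.032])
```

```text
pos [ 0.5877 -0.2126  0.0329] shift cm [ 4.46 -0.02  0.08] turn deg [ 0.1   0.1  -0.01] F [ 3.74 -3.31  1.23] t 7.35 w 0.001
tcp in feeder x,y mm 0.2 -136.6
```

Emit:
{"method": "step_arm", "body": {"increments": [[0.4,0,0,0,0,0,1],[0.5,0,0,0,0,0,1],[0.5,0,0,0,0,0,1],[0.5,0,0,0,0,0,1],[0.5,0,0,0,0,0,1],[0.5,0,0,0,0,0,1],[0.4,0,0,0,0,0,1],[0.3,0,0,0,0,0,1],[0.3,0,0,0,0,0,1],[0,0,0,0,0,0,1]]}}

```text
t: 8.35
eef_pos: [0.578, -0.1763, 0.033]
tool_rot: [0.002, 0.606, 0.796, 0.0]
contact_force: [5.4, -5.2, -1.8]
gripper_width: -0.001
```

Run:
```python
from h import *
go([*(F-.092*U),.032])
p=bot.read_camera("top"); b=p["pixels"][180:300,300:480,::-1]; cv2.imwrite("pics/t4.png",cv2.resize(b,None,fx=4.2,fy=4.2,interpolation=3))
```

```text
pos [ 0.578  -0.1763  0.033 ] shift cm [ 0.7  -0.06  0.1 ] turn deg [ 0.17  0.2  -0.05] F [ 5.36 -5.24 -1.79] t 8.35 w -0.001
tcp in feeder x,y mm 0.5 -99.0
```

View pics/t4.png

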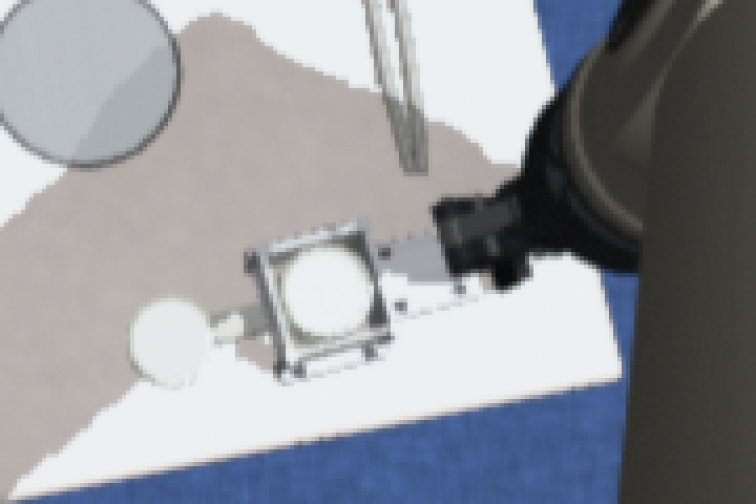

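The dish is emerging left of the feeder, at about (340,261) in the full picture. I'll continue to the stop.

Emit:
{"method": "step_arm", "body": {"increments": [[0.2,0,0,0,0,0,1],[0.2,0,0,0,0,0,1],[0.2,0,0,0,0,0,1],[0.2,0,0,0,0,0,1],[0,0,0,0,0,0,1]]}}

```text
t: 8.9
eef_pos: [0.5766, -0.1712, 0.0332]
tool_rot: [0.004, 0.606, 0.795, -0.001]
contact_force: [7.8, -11.4, -6.2]
gripper_width: 0.001
```

Run:
```python
from h import *
go([*(F-.092*U),.032])
```

```text
pos [ 0.5766 -0.1712  0.0332] shift cm [ 0.18 -0.06  0.12] turn deg [ 0.25  0.43 -0.15] F [  7.81 -11.38  -6.16] t 8.9 w 0.001
tcp in feeder x,y mm 0.6 -93.8
```

Emit:
{"method": "step_arm", "body": {"increments": [[0.2,0,0,0,0,0,1],[0.1,0,0,0,0,0,1],[0,0,0,0,0,0,1]]}}

```text
t: 9.2
eef_pos: [0.5766, -0.1711, 0.0333]
tool_rot: [0.006, 0.607, 0.795, -0.001]
contact_force: [9.9, -17.4, -9.5]
gripper_width: 0.005
```

Run:
```python
from h import *
go([*(F-.092*U),.032])
p=bot.read_camera("top"); b=p["pixels"][180:300,300:480,::-1]; cv2.imwrite("pics/t5.png",cv2.resize(b,None,fx=4.2,fy=4.2,interpolation=3))
```

```text
pos [ 0.5766 -0.1711  0.0333] shift cm [ 0.17 -0.06  0.13] turn deg [ 0.33  0.66 -0.25] F [  9.86 -17.37  -9.52] t 9.2 w 0.005
tcp in feeder x,y mm 0.6 -93.7
```

View pics/t5.png

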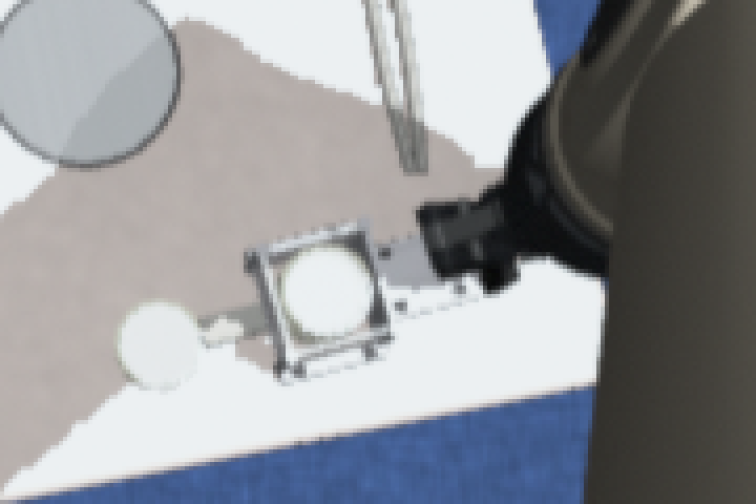

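The plunger is at its stop, since force rises without motion, and the dish is at the outlet at about (337,262). Retracting now.

Emit:
{"method": "step_arm", "body": {"increments": [[-1,0,0,0,0,0,1],[-1.2,0,0,0,0,0,1],[-1.2,0,0,0,0,0,1],[-1.2,0,0,0,0,0,1],[-1.2,0,0,0,0,0,1],[-1.2,0,0,0,0,0,1],[-1.2,0,0,0,0,0,1],[-1.2,0,0,0,0,0,1],[-1.5,0,0,0,0,0,1],[-2,0,-2,0,0,0,1],[-1,0,-4,0,0,0,1],[0,0,-4,0,0,0,1],[0,0,-4,0,0,0,1],[0,0,0,0,0,0,1]]}}

```text
t: 10.65
eef_pos: [0.6136, -0.3008, 0.1789]
tool_rot: [0.005, 0.606, 0.796, 0.001]
contact_force: [0.3, -1.5, -0.6]
gripper_width: -0.007
```

Run:
```python
from h import *
p=bot.read_camera("top"); s=bot.read_camera("side")
b=p["pixels"][180:300,300:480,::-1]; cv2.imwrite("pics/t6.png",cv2.resize(b,None,fx=4.2,fy=4.2,interpolation=3))
b=s["pixels"][170:290,250:410,::-1]; cv2.imwrite("pics/s6.png",cv2.resize(b,None,fx=4.5,fy=4.5,interpolation=3))
O=F+.0687*U; print(O); go([*(O-.045*Ex),.15])
```

```text
[ 0.53264072 -0.01479859]
pos [ 0.611  -0.2985  0.1733] shift cm [29.44 -4.47  2.29] turn deg [ 0.1   0.06 -0.  ] F [-0.47  1.16 -0.67] t 10.75 w 0.001
tcp in feeder x,y mm -0.3 -225.7
```

View pics/t6.png

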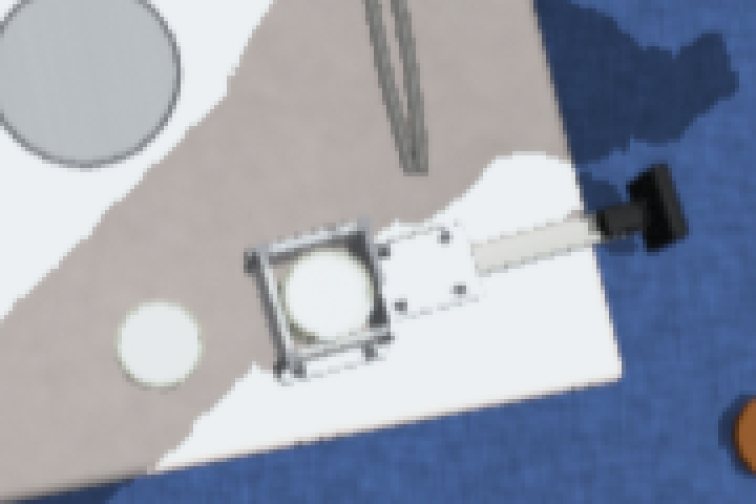

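View pics/s6.png

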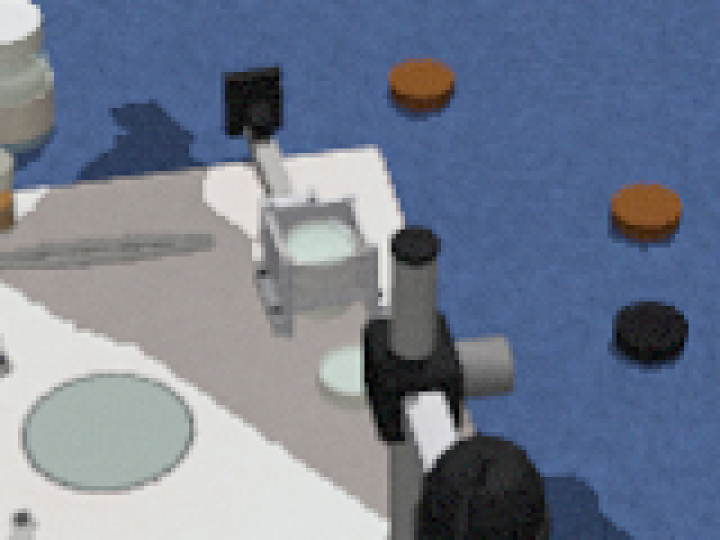

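Run:
```python
from h import *
p=bot.read_camera("top")
D=onz(p,(337.7,261.3),.026)[:2]; print("dish",D, "feeder frame",(D-F)@Ex,(D-F)@U)
w=onz(p,(300+85.5/4.2-.5,180+72/4.2-.5),.014); print(w)
d=W-D; print(np.linalg.norm(d),np.degrees(np.arctan2(d[1],d[0])))
print("push along Ex",d@Ex,"U",d@U)
go([*(D-.050*Ex),.10])
```

```text
dish [ 0.53332593 -0.01529613] feeder frame 0.0005273279937030376 0.06803743782927113
[0.65311084 0.01596729 0.014     ]
0.1227313387800959 14.773410997237766
push along Ex 0.12272147025995878 U -0.001556359851938631
pos [ 0.6102 -0.2979  0.1718] shift cm [29.28 -4.85  7.2 ] turn deg [-0.03 -0.04  0.01] F [-0.34  0.72 -0.75] t 10.8 w 0.002
tcp in feeder x,y mm -0.9 -224.8
```

Emit:
{"method": "step_arm", "body": {"increments": [[2,0,0,0,0,0,1],[4,-1,0,0,0,0,0.76],[4,-1,0,0,0,0,0.76],[4,-1,0,0,0,0,0.76],[4,-1,0,0,0,0,0.76],[4,-0.85,0,0,0,0,0.76],[4,0,0,0,0,0,0.76],[2.3,0,2,0,0,0,0.76],[1,0,2.5,0,0,0,0.76],[0,0,2.5,0,0,0,0.76],[0,0,0,0,0,0,0.76]]}}

```text
t: 11.9
eef_pos: [0.4819, -0.0281, 0.0987]
tool_rot: [-0.003, 0.605, 0.796, -0.003]
contact_force: [-0.9, -0.2, -0.3]
gripper_width: 0.235
```

Run:
```python
from h import *
D=np.array([.5333,-.0153])
go([*(D-.050*Ex),.019])
p=bot.read_camera("top"); b=p["pixels"][150:330,240:480,::-1]; cv2.imwrite("pics/t7.png",cv2.resize(b,None,fx=3.2,fy=3.2,interpolation=3))
```

```text
pos [ 0.4819 -0.0281  0.0987] shift cm [-0.15  0.37  7.96] turn deg [-0.49 -0.07  0.09] F [-0.86 -0.2  -0.33] t 11.9 w 0.235
tcp in feeder x,y mm -52.5 69.5
```

View pics/t7.png

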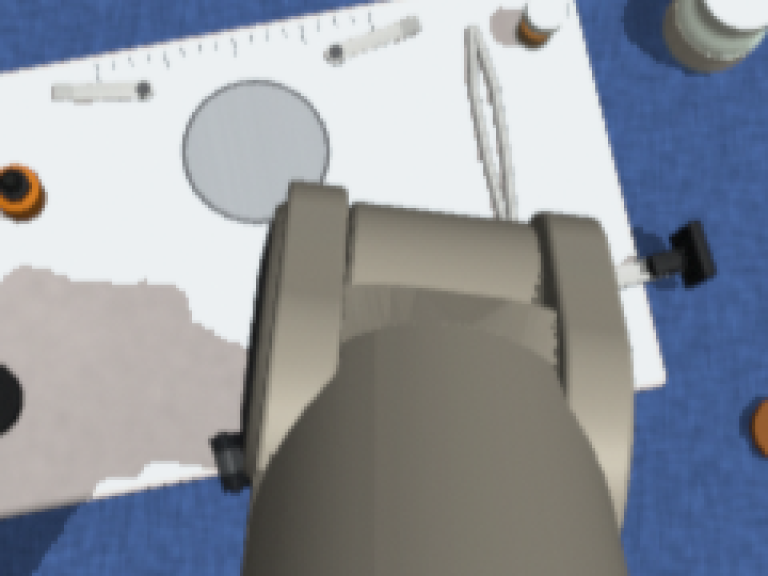

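Emit:
{"method": "step_arm", "body": {"increments": [[-0.15,0,1.5,0,0,0,0.76],[0,0,2,0,0,0,0.76],[0,0,2,0,0,0,0.76],[0,0,1.3,0,0,0,0.76],[0,0,0.7,0,0,0,0.76],[0,0,0.2,0,0,0,0.76],[0,0,0,0,0,0,0.76]]}}

```text
t: 12.65
eef_pos: [0.4862, -0.0301, 0.0256]
tool_rot: [0.0, 0.605, 0.796, 0.0]
contact_force: [-0.0, -0.0, -0.1]
gripper_width: 0.239
```

Run:
```python
from h import *
D=np.array([.5333,-.0153])
go([*(D-.030*Ex),.018])
p=bot.read_camera("side"); b=p["pixels"][160:310,240:440,::-1]; cv2.imwrite("pics/s8.png",cv2.resize(b,None,fx=3.8,fy=3.8,interpolation=3))
```

```text
pos [ 0.4862 -0.0301  0.0256] shift cm [0.17 1.94 0.76] turn deg [ 0.02  0.   -0.01] F [-0.04 -0.05 -0.05] t 12.65 w 0.239
tcp in feeder x,y mm -48.9 66.4
```

View pics/s8.png

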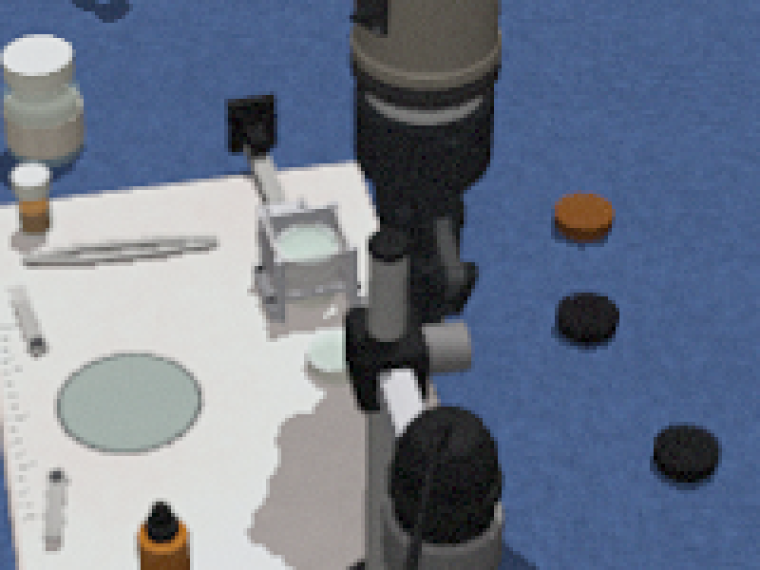

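Emit:
{"method": "step_arm", "body": {"increments": [[0.2,0,0.4,0,0,0,0.76],[0,0,0.2,0,0,0,0.76],[0,0,0,0,0,0,0.76]]}}

```text
t: 13.0
eef_pos: [0.4852, -0.0278, 0.0192]
tool_rot: [-0.0, 0.605, 0.796, -0.0]
contact_force: [-0.3, 0.1, 0.0]
gripper_width: 0.239
```

Run:
```python
from h import *
D=np.array([.5333,-.0153])
go([*(D-.030*Ex),.0185])
```

```text
pos [ 0.4852 -0.0278  0.0192] shift cm [-0.08  1.97  0.07] turn deg [-0.01 -0.01  0.02] F [-0.34  0.13  0.  ] t 13.0 w 0.239
tcp in feeder x,y mm -49.2 68.8
```

Emit:
{"method": "step_arm", "body": {"increments": [[0,0.6,0,0,0,0,0.76],[0,0.6,0,0,0,0,0.76],[0,0.3,0,0,0,0,0.76],[0,0.2,0,0,0,0,0.76],[0,0.2,0,0,0,0,0.76],[0,0.2,0,0,0,0,0.76],[0,0.3,0,0,0,0,0.76],[0,0.4,0,0,0,0,0.76],[0,0.4,0,0,0,0,0.76],[0,0.4,0,0,0,0,0.76],[0,0.4,0,0,0,0,0.76],[0,0.4,0,0,0,0,0.76],[0,0.4,0,0,0,0,0.76],[0,0.4,0,0,0,0,0.76],[0,0.4,0,0,0,0,0.76],[0,0.4,0,0,0,0,0.76],[0,0.4,0,0,0,0,0.76],[0,0.3,0,0,0,0,0.76],[0,0.2,0,0,0,0,0.76],[0,0,0,0,0,0,0.76]]}}

```text
t: 15.0
eef_pos: [0.5521, -0.0094, 0.0193]
tool_rot: [0.0, 0.605, 0.796, 0.0]
contact_force: [-0.6, 0.1, 0.7]
gripper_width: 0.239
```

Run:
```python
from h import *
go([*(W-.027*Ex),.0185])
p=bot.read_camera("side"); b=p["pixels"][160:310,240:440,::-1]; cv2.imwrite("pics/s9.png",cv2.resize(b,None,fx=3.8,fy=3.8,interpolation=3))
```

```text
pos [ 0.5521 -0.0094  0.0193] shift cm [-0.22  7.61  0.08] turn deg [0.01 0.   0.02] F [-0.58  0.11  0.67] t 15.0 w 0.239
tcp in feeder x,y mm 20.2 68.7
```

View pics/s9.png

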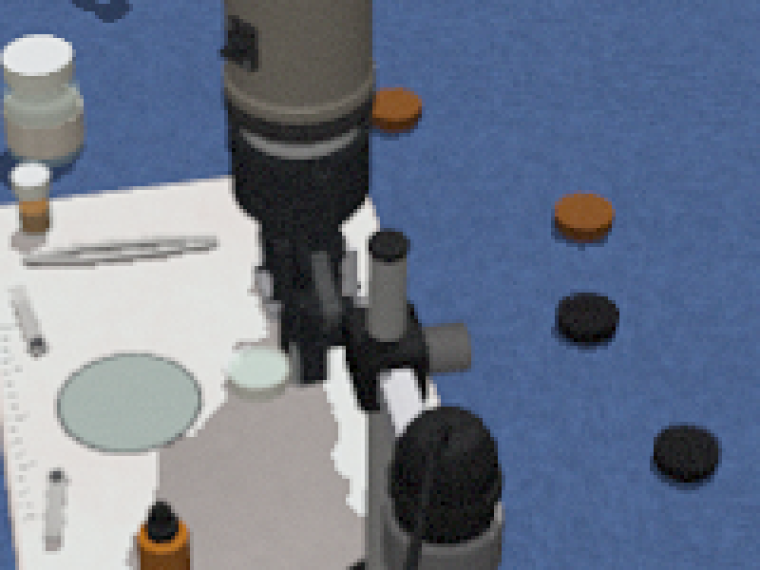

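The dish nests between the fingertips at about (307,256) and moves toward the window at (273,266). Continuing.

Emit:
{"method": "step_arm", "body": {"increments": [[0,0.2,0,0,0,0,0.76],[0,0.3,0,0,0,0,0.76],[0,0.4,0,0,0,0,0.76],[0,0.4,0,0,0,0,0.76],[0,0.4,0,0,0,0,0.76],[0,0.4,0,0,0,0,0.76],[0,0.4,0,0,0,0,0.76],[0,0.4,0,0,0,0,0.76],[0,0.4,0,0,0,0,0.76],[0,0.4,0,0,0,0,0.76],[0,0.4,0,0,0,0,0.76],[0,0.4,0,0,0,0,0.76],[0,0.4,0,0,0,0,0.76],[0,0.4,0,0,0,0,0.76],[0,0.4,0,0,0,0,0.76],[0,0.3,0,0,0,0,0.76],[0,0.3,0,0,0,0,0.76],[0,0.2,0,0,0,0,0.76],[0,0.1,0,0,0,0,0.76],[0,0,0,0,0,0,0.76]]}}

```text
t: 17.05
eef_pos: [0.6155, 0.0082, 0.0193]
tool_rot: [0.0, 0.605, 0.796, 0.0]
contact_force: [0.6, 0.4, 0.8]
gripper_width: 0.238
```

Run:
```python
from h import *
go([*(W-.027*Ex),.0185])
p=bot.read_camera("side"); b=p["pixels"][200:310,230:370,::-1]; cv2.imwrite("pics/s10.png",cv2.resize(b,None,fx=5.5,fy=5.5,interpolation=3))
```

```text
pos [0.6155 0.0082 0.0193] shift cm [-0.22  1.03  0.08] turn deg [ 0.01 -0.    0.01] F [0.57 0.41 0.83] t 17.05 w 0.238
tcp in feeder x,y mm 86.0 68.7
```

View pics/s10.png

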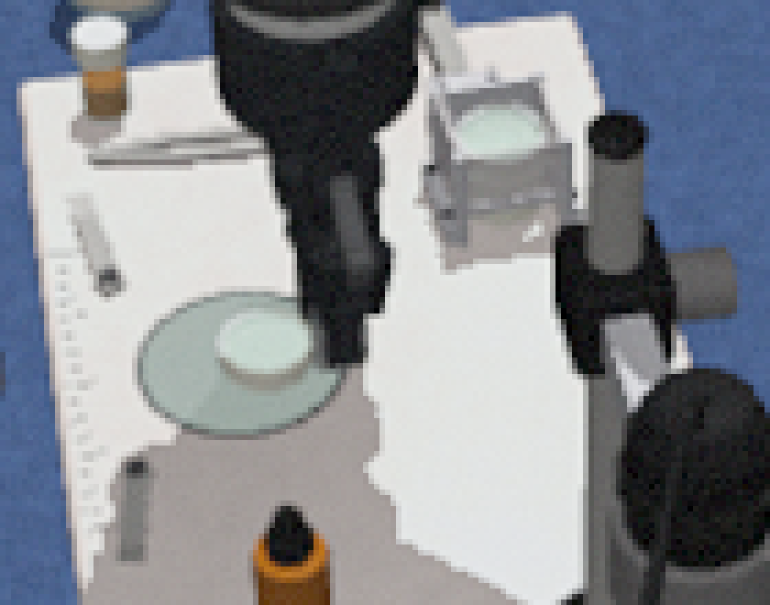

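Run:
```python
from h import *
p=bot.read_camera("side")
D=onz(p,(277.8,261.8),.026)[:2]; w=onz(p,(273.4,265.8),.014)[:2]; print(D,w,"remaining Ex,U",(w-D)@Ex,(w-D)@U,(W-D)@Ex)
```

```text
[0.64259545 0.01684924] [0.65289984 0.01672341] remaining Ex,U 0.009895998189933326 -0.0028749798791743533 0.008835563811562638
```

Emit:
{"method": "step_arm", "body": {"increments": [[0,0.2,0,0,0,0,0.76],[0,0.2,0,0,0,0,0.76],[0,0.2,0,0,0,0,0.76],[0,0.2,0,0,0,0,0.76],[0,0.1,0,0,0,0,0.76],[0,0.1,0,0,0,0,0.76],[0,0,0,0,0,0,0.76]]}}

```text
t: 17.85
eef_pos: [0.6252, 0.0108, 0.0193]
tool_rot: [0.0, 0.605, 0.796, 0.0]
contact_force: [0.9, -0.4, 0.4]
gripper_width: 0.242
```

Run:
```python
from h import *
go([*(W-.027*Ex),.0185])
p=bot.read_camera("side"); b=p["pixels"][200:310,230:370,::-1]; cv2.imwrite("pics/s11.png",cv2.resize(b,None,fx=5.5,fy=5.5,interpolation=3))
```

```text
pos [0.6252 0.0108 0.0193] shift cm [-0.22  0.02  0.08] turn deg [ 0.   -0.    0.01] F [ 0.85 -0.39  0.39] t 17.85 w 0.242
tcp in feeder x,y mm 96.0 68.7
```

View pics/s11.png

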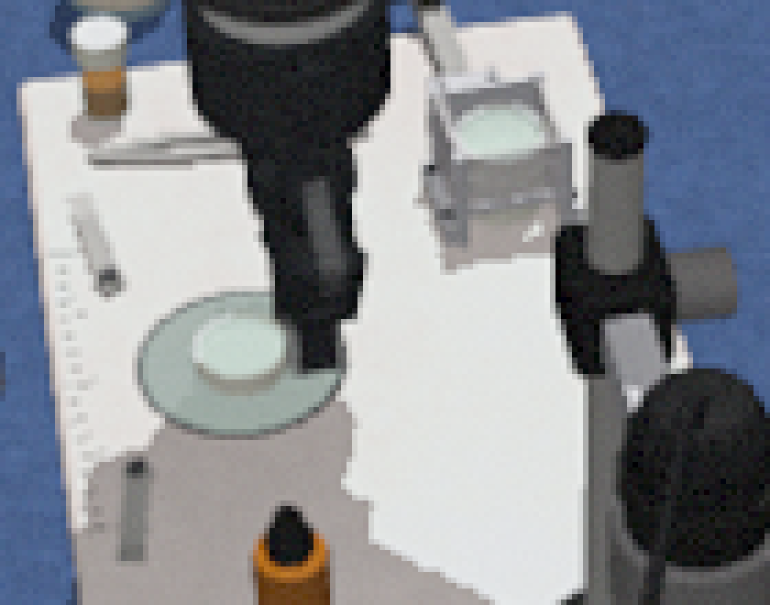

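The dish is centred on the glass, at about (273,263). I'll back straight off and then rise.

Emit:
{"method": "step_arm", "body": {"increments": [[0,-0.5,0,0,0,0,0.76],[0,-1.5,0,0,0,0,0.76],[0,-2,0,0,0,0,0.76],[0,-2,0,0,0,0,0.76],[0,0,-2,0,0,0,0.76],[0,0,-4,0,0,0,0.76],[0,0,-4,0,0,0,0.76],[0,-3,-4,0,0,0,0.76],[0,-4,-4,0,0,0,0.76],[0,-3,-4,0,0,0,0.76],[0,0,0,0,0,0,0.76],[0,0,0,0,0,0,0.76]]}}

```text
t: 19.1
eef_pos: [0.4752, -0.0307, 0.2356]
tool_rot: [0.001, 0.605, 0.796, 0.002]
contact_force: [-0.6, 0.8, -1.1]
gripper_width: 0.238
```

Run:
```python
from h import *
go([*W,.2])
p=bot.read_camera("top"); s=bot.read_camera("side")
b=p["pixels"][130:320,200:480,::-1]; cv2.imwrite("pics/t12.png",cv2.resize(b,None,fx=2.8,fy=2.8,interpolation=3))
b=s["pixels"][170:310,220:400,::-1]; cv2.imwrite("pics/s12.png",cv2.resize(b,None,fx=4.2,fy=4.2,interpolation=3))
```

```text
pos [ 0.4752 -0.0307  0.2356] shift cm [-0.22 18.27  3.62] turn deg [ 0.18 -0.05 -0.01] F [-0.58  0.83 -1.05] t 19.1 w 0.238
tcp in feeder x,y mm -59.6 68.7
```

View pics/t12.png

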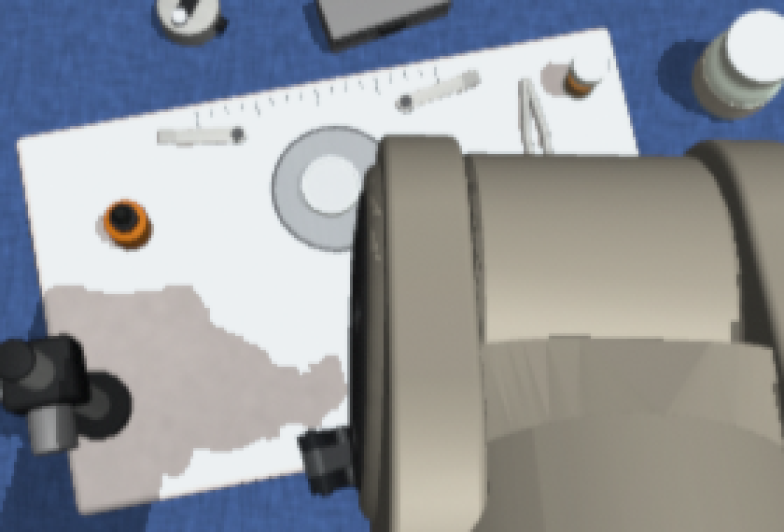

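View pics/s12.png

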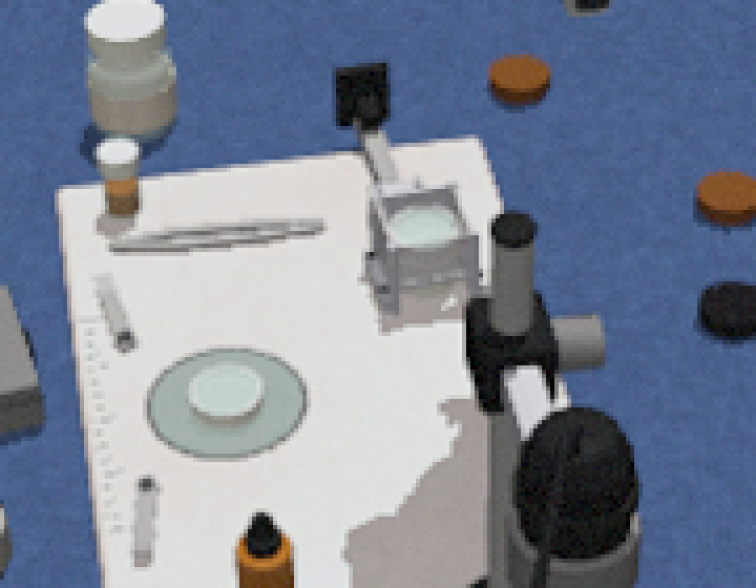

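Run:
```python
from h import *
s=bot.read_camera("side")
C=lambda X,Y:(220+(X+.5)/4.2-.5,170+(Y+.5)/4.2-.5)
D=onz(s,C(227,391),.026);w=onz(s,C(227,403),.014);print(D,w,np.linalg.norm((D-w)[:2]))
m=onz(s,C(425,228),.05);print("stack axis offset",(m[:2]-F)@Ex,(m[:2]-F)@U)
print(bot.hand_in())
```

```text
[0.65133197 0.01974439 0.026     ] [0.6523703  0.01600029 0.014     ] 0.0038854161422889172
stack axis offset -0.0007712809217212209 -0.0014497340021175328
the job is handed in; nothing more can be done
None
```

I fed out one dish with a single full plunger press, and it now lies wholly on the round glass window. I then handed the job in at about 19 s of the 48 s allowed. The hand-in gives no verdict.

- **Plunger:** I pressed it with the shut fingers until it stopped moving and the force kept rising (about 18 N along the press). I then backed off, and the pictures show it sprung back out.
- **Fed dish:** I nudged it about 123 mm across the stage between slightly opened fingertips, without pinching. My last check put its centre about 4 mm from the window's centre, against the 21 mm allowed.
- **Other dishes:** The stack had dropped one place. The top dish measured within about 2 mm of the magazine's axis. I did not measure the two dishes under it separately.
- **Everything else:** The vial, tweezers, dropper bottle and jar looked unmoved in the last views; I did not measure the bystanders. The gripper stood clear, and its force reading was only noise, about 1 N.

No check failed. In the last top view the arm hid the feeder, so the final feeder check came from the side camera only.

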